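# Find the socket that fits the centrifuge rotor nut and tighten it

### The job

Find the socket on the red-rimmed tray that fits the brass nut of the centrifuge rotor on the blue pad by trying them on it; stand any that do not fit back upright on the tray. Push the fitting socket fully down over the nut, turn it clockwise until the nut comes tight against its stop, and finish still gripping the socket, seated there on the nut. Leave the two spare rotors and the lab things around alone.

Things in the scene. Friction and masses are not known exactly. Their poses are not given: they have to be found in the camera images.
- pad: flat blue bench pad, 200 x 200 mm, 2 mm thick, lying on the bench; origin at its centre on the bench. Marks the one rotor to work on, which stands at its centre
- tray: fixed red-rimmed tray with a black rubber floor, 110 mm (its x) x 290 mm (its y); origin at the centre of its underside; floor surface 5 mm above the origin, rim 14 mm high. The three sockets stand on it in a row along its y, about 85 mm apart
- socket_1: loose steel socket standing mouth down, 85 mm tall, 0.17-0.34 kg: sleeve, hexagonal outside, 42 mm across flats, to 26 mm; round collar, 42 mm wide, to 40 mm; above it a black square drive adapter to grip, 24 x 24 mm. Origin: centre of the mouth (underside), z up; x, y normal to the adapter's sides. Hex bore 26 mm deep, flats facing x and every 60 degrees, mouth flared
- socket_2: loose steel socket standing mouth down, 85 mm tall, 0.17-0.34 kg: sleeve, hexagonal outside, 42 mm across flats, to 26 mm; round collar, 42 mm wide, to 40 mm; above it a black square drive adapter to grip, 24 x 24 mm. Origin: centre of the mouth (underside), z up; x, y normal to the adapter's sides. Looks just like socket_1; the bores are 21.5, 25.5, 29.5 mm across flats, unmarked
- socket_3: loose steel socket standing mouth down, 85 mm tall, 0.17-0.34 kg: sleeve, hexagonal outside, 42 mm across flats, to 26 mm; round collar, 42 mm wide, to 40 mm; above it a black square drive adapter to grip, 24 x 24 mm. Origin: centre of the mouth (underside), z up; x, y normal to the adapter's sides. Looks just like socket_1. Each fits one of the three nuts, 1.5 mm wider than it
- rotor_a: fixed aluminium centrifuge rotor (cone 120 mm across, ring of dark tube holes) on a round grey foot 130 mm across, flat top 52 mm across at 42 mm height, with a brass nut in the middle, 28 mm across flats. Origin at the centre of its underside, on the bench. A red line on the cone runs out along its x. The rotor on the blue pad is to be tightened, those off it are spares
- seat_a (a point): centre of the flat top of rotor_a, at 42 mm height: a fully seated socket's mouth (its origin) comes to this point. A socket too small stops on top, 10 mm or more higher; one too large goes down but spins without turning the nut; the right one goes down and turns it
- nut_a_top (a point): top centre of the 28 mm brass nut on rotor_a, 21 mm above the seat (16 mm of hexagon, then a 5 mm tapered dome); turns with the nut; its x and every 60 degrees from it are normal to the nut's flats; a red line on the dome runs along its x
- nut_a (a joint): turn of that nut in rad: grows clockwise seen from above, 0 at its loosest, 0.8 tight against a hard stop, where its red line meets the red line of the rotor. Starts between 0.05 and 0.3. Stays where left; takes about 0.15 N m to turn; a fitting socket has up to 0.15 rad of play each way before it turns the nut
- rotor_b: fixed aluminium centrifuge rotor (cone 120 mm across, ring of dark tube holes) on a round grey foot 130 mm across, flat top 52 mm across at 42 mm height, with a brass nut in the middle, 20 mm across flats. Origin at the centre of its underside, on the bench. A red line on the cone runs out along its x. The rotor on the blue pad is to be tightened, those off it are spares
- seat_b (a point): centre of the flat top of rotor_b, at 42 mm height: a fully seated socket's mouth (its origin) comes to this point. A socket too small stops on top, 10 mm or more higher; one too large goes down but spins without turning the nut; the right one goes down and turns it
- nut_b_top (a point): top centre of the 20 mm brass nut on rotor_b, 21 mm above the seat (16 mm of hexagon, then a 5 mm tapered dome); turns with the nut; its x and every 60 degrees from it are normal to the nut's flats; a red line on the dome runs along its x
- nut_b (a joint): turn of that nut in rad: grows clockwise seen from above, 0 at its loosest, 0.8 tight against a hard stop, where its red line meets the red line of the rotor. Starts between 0.05 and 0.3. Stays where left; takes about 0.15 N m to turn; a fitting socket has up to 0.15 rad of play each way before it turns the nut
- rotor_c: fixed aluminium centrifuge rotor (cone 120 mm across, ring of dark tube holes) on a round grey foot 130 mm across, flat top 52 mm across at 42 mm height, with a brass nut in the middle, 24 mm across flats. Origin at the centre of its underside, on the bench. A red line on the cone runs out along its x. The rotor on the blue pad is to be tightened, those off it are spares
- seat_c (a point): centre of the flat top of rotor_c, at 42 mm height: a fully seated socket's mouth (its origin) comes to this point. A socket too small stops on top, 10 mm or more higher; one too large goes down but spins without turning the nut; the right one goes down and turns it
- nut_c_top (a point): top centre of the 24 mm brass nut on rotor_c, 21 mm above the seat (16 mm of hexagon, then a 5 mm tapered dome); turns with the nut; its x and every 60 degrees from it are normal to the nut's flats; a red line on the dome runs along its x
- nut_c (a joint): turn of that nut in rad: grows clockwise seen from above, 0 at its loosest, 0.8 tight against a hard stop, where its red line meets the red line of the rotor. Starts between 0.05 and 0.3. Stays where left; takes about 0.15 N m to turn; a fitting socket has up to 0.15 rad of play each way before it turns the nut
- bottle: bystander: glass jar with blue cap, 64 mm across, 130 mm tall; origin at the centre of its underside
- tube_rack: bystander: magenta tube rack 70 x 130 x 45 mm; origin at the centre of its underside
- dish: bystander: clear flat dish 90 mm across, 15 mm high; origin at the centre of its underside

How it is judged (in metres and radians):
On the way, in this order (a step that is already met when the one before it is completed fails the run):
1. the socket that fits is fully down over the nut of the rotor on the pad (((horizontal distance between rotor_a and pad below 0.04 m and horizontal distance between socket_2 and seat_a below 0.004 m and z of socket_2 in the frame of seat_a below 0.004 m and angle between socket_2's own z axis and vertical below 0.08 rad and value of joint nut_a below 0.6 rad) or (horizontal distance between rotor_b and pad below 0.04 m and horizontal distance between socket_3 and seat_b below 0.004 m and z of socket_3 in the frame of seat_b below 0.004 m and angle between socket_3's own z axis and vertical below 0.08 rad and value of joint nut_b below 0.6 rad) or (horizontal distance between rotor_c and pad below 0.04 m and horizontal distance between socket_1 and seat_c below 0.004 m and z of socket_1 in the frame of seat_c below 0.004 m and angle between socket_1's own z axis and vertical below 0.08 rad and value of joint nut_c below 0.6 rad))), for 0.1 s.
2. with it seated, the nut is turned tight (((horizontal distance between rotor_a and pad below 0.04 m and horizontal distance between socket_2 and seat_a below 0.004 m and z of socket_2 in the frame of seat_a below 0.004 m and angle between socket_2's own z axis and vertical below 0.08 rad and value of joint nut_a above 0.7 rad) or (horizontal distance between rotor_b and pad below 0.04 m and horizontal distance between socket_3 and seat_b below 0.004 m and z of socket_3 in the frame of seat_b below 0.004 m and angle between socket_3's own z axis and vertical below 0.08 rad and value of joint nut_b above 0.7 rad) or (horizontal distance between rotor_c and pad below 0.04 m and horizontal distance between socket_1 and seat_c below 0.004 m and z of socket_1 in the frame of seat_c below 0.004 m and angle between socket_1's own z axis and vertical below 0.08 rad and value of joint nut_c above 0.7 rad))), for 0.2 s.
At the end, for the whole second after the job is handed in: The fitting socket is upright on the nut of the rotor on the pad, its mouth within 4 mm of the seat both sideways and in height, gripped by the fingers (over 2 N); that nut has been turned to over 0.7 of its 0.8 rad; the other two sockets stand upright, still, on the floor of the tray (((horizontal distance between rotor_a and pad below 0.04 m and horizontal distance between socket_2 and seat_a below 0.004 m and z of socket_2 in the frame of seat_a below 0.004 m and angle between socket_2's own z axis and vertical below 0.08 rad and value of joint nut_a above 0.7 rad and contact force between the fingers and socket_2 above 2 N and angle between each of socket_1, socket_3's own z axis and vertical below 0.1 rad and z of socket_1 in the frame of tray between 0.002 and 0.01 m and x of socket_1 in the frame of tray between -0.05 and 0.05 m and y of socket_1 in the frame of tray between -0.14 and 0.14 m and linear speed of each of socket_1, socket_3 below 0.02 m/s and z of socket_3 in the frame of tray between 0.002 and 0.01 m and x of socket_3 in the frame of tray between -0.05 and 0.05 m and y of socket_3 in the frame of tray between -0.14 and 0.14 m) or (horizontal distance between rotor_b and pad below 0.04 m and horizontal distance between socket_3 and seat_b below 0.004 m and z of socket_3 in the frame of seat_b below 0.004 m and angle between socket_3's own z axis and vertical below 0.08 rad and value of joint nut_b above 0.7 rad and contact force between the fingers and socket_3 above 2 N and angle between each of socket_1, socket_2's own z axis and vertical below 0.1 rad and z of socket_1 in the frame of tray between 0.002 and 0.01 m and x of socket_1 in the frame of tray between -0.05 and 0.05 m and y of socket_1 in the frame of tray between -0.14 and 0.14 m and linear speed of each of socket_1, socket_2 below 0.02 m/s and z of socket_2 in the frame of tray between 0.002 and 0.01 m and x of socket_2 in the frame of tray between -0.05 and 0.05 m and y of socket_2 in the frame of tray between -0.14 and 0.14 m) or (horizontal distance between rotor_c and pad below 0.04 m and horizontal distance between socket_1 and seat_c below 0.004 m and z of socket_1 in the frame of seat_c below 0.004 m and angle between socket_1's own z axis and vertical below 0.08 rad and value of joint nut_c above 0.7 rad and contact force between the fingers and socket_1 above 2 N and angle between each of socket_2, socket_3's own z axis and vertical below 0.1 rad and z of socket_2 in the frame of tray between 0.002 and 0.01 m and x of socket_2 in the frame of tray between -0.05 and 0.05 m and y of socket_2 in the frame of tray between -0.14 and 0.14 m and linear speed of each of socket_2, socket_3 below 0.02 m/s and z of socket_3 in the frame of tray between 0.002 and 0.01 m and x of socket_3 in the frame of tray between -0.05 and 0.05 m and y of socket_3 in the frame of tray between -0.14 and 0.14 m))); the arm keeps its last pose, push and grip.
It fails at once if the jar is pushed away or tipped over (distance of bottle from where it was at the start of the episode above 0.03 m or angle between bottle's own z axis and vertical above 0.4 rad).
It fails at once if the tube rack is pushed away or tipped over (distance of tube_rack from where it was at the start of the episode above 0.03 m or angle between tube_rack's own z axis and vertical above 0.4 rad).
It fails at once if the dish is pushed away or tipped over (distance of dish from where it was at the start of the episode above 0.03 m or angle between dish's own z axis and vertical above 0.4 rad).
It fails at once if a spare rotor off the pad, or its nut, is touched ((not (horizontal distance between rotor_a and pad below 0.04 m) and contact force between anything else and rotor_a above 3 N) or (not (horizontal distance between rotor_b and pad below 0.04 m) and contact force between anything else and rotor_b above 3 N) or (not (horizontal distance between rotor_c and pad below 0.04 m) and contact force between anything else and rotor_c above 3 N)).
It also fails if it takes over 72 s, if anything falls off the work surface, if the arm or the gripper's body presses on something with over 40 N, if the wrist force passes 120 N, or if a joint passes its speed limit or range.

### The arm

A 6-joint arm with a two-finger parallel gripper is mounted at the origin on the work surface. World frame = base frame: x ahead of the robot, y to its left, z up, the work surface at z = 0. Lengths are in m, angles in degrees, forces in N, time in s.
With the tool pointing down it reaches from about 0.375 to 0.9 m from the base axis. Payload 3.1 kg.
Tool frame: the origin (TCP) lies between the finger pads; the fingertips stand 11 mm ahead of it and the grasp point (between the pads) lies 8 mm behind it; x points along the fingers, y is the direction in which the jaws open and shut, and the axes are right-handed (so a half turn about x gives the same grasp; the last joint's range is limited). The gripper opens to 87 mm and grips with 3 to 60 N. Pads are 19 mm wide; open, the fingers measure 117 mm over their backs; the gripper's body (75 mm by 190 mm) begins 51 mm behind the grasp point.
Start: joints at [-76.289, 30.224, 82.088, -0, 67.689, -10.227], TCP at [0.254, -0.571, 0.209] pointing down, gripper open.
Joint ranges: [-176.69, 176.69], [-43.24, 126.21], [12.49, 139.97], [-82, 262], [0, 151.66], [-163.58, 163.58]. Speed limits (degrees/s): [159.86, 159.86, 180, 180, 180, 180].

### API

Orientations are given as a 3x3 rotation matrix whose columns are the frame's x, y, z axes.
In Python, from rig import bot gives the robot as it stands.
- The arm moves only by the shell command python3 -m inch 'ROWS' [OPENING]. ROWS is a JSON object of lists of equal length, an entry for each row: "dp": the shift along the tool's x, y, z in mm, a list of three; "yaw": the turn about the tool's x in degrees. In form: {"dp": [[tx, ty, tz], ...], "yaw": [yaw, ...]}. A call has 1 to 20 rows; each row shifts and turns the commanded pose from where the row before left it, along the tool's axes as they then stand; what a row does not reach is not made up. A row lasts 1/12 s, in which the tool goes at most 41.7 mm and 7.16 degrees, less where a joint would pass 70% of its speed; a pose out of reach is approached as far as the arm can. A call is refused whole if a number of a shift passes 41.7 or a number of a turn 7.16, either way. A call with a gripper value outside its range is refused whole. OPENING is the finger opening in mm, from 0 to 87, set as the call begins (- or left out, the last holds). The fingers move at their own pace and stop on an object; the grip force is fixed at half the most. Time passes only in rows, so rows that do not move let the fingers close. It gives the time, the measured TCP pose, the force and the opening at its end, in the units of the state.
- bot.read_state(): the state, without advancing time (a new reading comes with each control period).
- bot.capture(name): name is "scene" or "top"; returns a dict with "color" (480x640x3 uint8, red, green, blue), "intrinsics" (3x3 intrinsics, pixels), "k1" (the pictures are not rectified: a ray, as slopes to the right and down, at radius r is drawn at 1 + k1 r^2 times it, then the intrinsics apply), "pose" (4x4, takes a point from camera to world coordinates). Camera axes: x right, y down, z forward; pixel columns grow to the right and rows downward; lengths in m; the calibration is good to about 2 mm. A picture is of the moment at which its call begins. There is no depth.
- bot.hand_in(): hands the job in, once; it reports no verdict.
The state is a dict: "time_s": time; "joint_positions": joint angles; "qvel": joint speeds; "tau": joint torques, N m; "position": TCP position; "tcp_rot": TCP orientation; "force": force on the tool from outside, world axes, zero at the start; "moment": the same for the moment, N m; "opening": opening from 0.0 (shut) to 1.0 (fully open).
Only numpy, scipy, OpenCV 4.12 (cv2) and the standard library are available. Lean on these libraries where they do the work, as an engineer would, in place of code of your own. Each camera call takes 0.05 s, during which the arm holds its last target.

## Working session

There is one attempt and no reset: what is moved stays moved. The work goes in short steps, Python scripts to look and compute and a shell command to move; the robot and the scene stay as the last step left them, time stands still between calls to the robot, and variables do not carry over. Pictures are saved under pics/ and viewed, and the job is handed in when it is done.

```bash
ls; mkdir -p pics; python3 - <<'E'
from rig import bot
import cv2,numpy as np
s=bot.read_state();print(s)
for n in("scene","top"):
    c=bot.capture(n);cv2.imwrite(f"pics/{n}0.png",c["color"][...,::-1]);print(n,c["intrinsics"],c["k1"],c["pose"])
    np.savez(f"{n}0.npz",**c)
E
```

```text
pics
{'time_s': 0.0, 'joint_positions': array([-7.62874131e+01,  3.02769618e+01,  8.21591586e+01,  4.49051099e-04,
        6.76870739e+01, -1.02282388e+01]), 'qvel': array([0.09802004, 0.12520591, 0.0013874 , 0.07364463, 0.02518874,
       0.00853636]), 'tau': array([-1.89152120e-04, -4.40044320e+01, -1.76590133e+01,  6.33050082e-02,
        5.81241434e-02, -1.53144997e-04]), 'position': array([ 0.25345375, -0.57045505,  0.20847775]), 'tcp_rot': array([[-5.02651434e-04,  4.05789672e-01, -9.13966350e-01],
       [ 2.09057875e-03, -9.13964042e-01, -4.05789797e-01],
       [-9.99997688e-01, -2.11468945e-03, -3.88929926e-04]]), 'force': array([-0.03034322, -0.11382217, -0.39945432]), 'moment': array([-0.02137839, -0.00332024,  0.00611104]), 'opening': 0.9988369948202572}
scene [[487.5151696    0.         319.14537963]
 [  0.         487.5151696  243.51448007]
 [  0.           0.           1.        ]] -0.01545835134307223 [[ 0.18816963  0.74523131 -0.639705    1.2625381 ]
 [ 0.98211485 -0.13844778  0.12760344 -0.13008416]
 [ 0.00652834 -0.65227487 -0.7579544   0.91713057]
 [ 0.          0.          0.          1.        ]]
top [[507.15053633   0.         321.19423822]
 [  0.         507.15053633 234.00930136]
 [  0.           0.           1.        ]] -0.12151464997115864 [[ 4.48341283e-03 -9.98134935e-01  6.08814480e-02  5.06821607e-01]
 [-9.99989897e-01 -4.49489971e-03 -5.17217652e-05  1.84839730e-02]
 [ 3.25281304e-04 -6.08806010e-02 -9.98145003e-01  1.15555218e+00]
 [ 0.00000000e+00  0.00000000e+00  0.00000000e+00  1.00000000e+00]]
```

View pics/scene0.png

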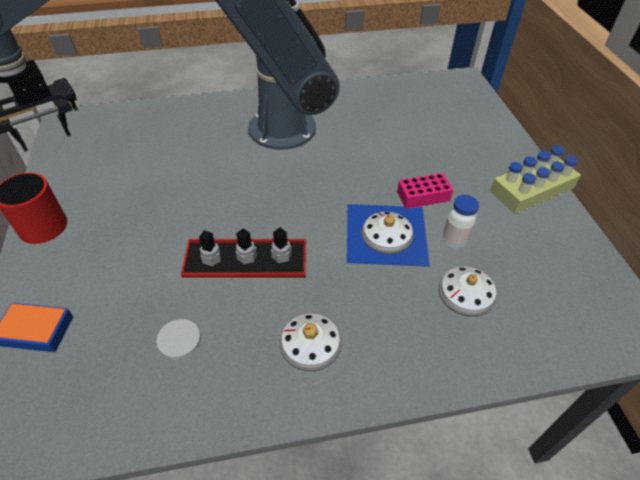

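View pics/top0.png

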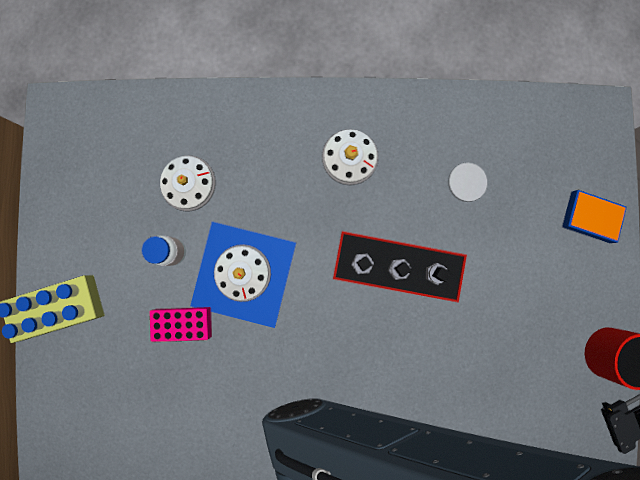

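```bash
cat > h.py <<'E'
import numpy as np,cv2
def load(n):
    return dict(np.load(n))
def pix2w(c,uv,z):
    K=c["intrinsics"];k=float(c["k1"]);P=c["pose"]
    d=np.array([(uv[0]-K[0,2])/K[0,0],(uv[1]-K[1,2])/K[1,1]]);s=d.copy()
    for _ in range(30): s=d/(1+k*(s@s))
    r=P[:3,:3]@np.array([*s,1]);o=P[:3,3];return o+r*(z-o[2])/r[2]
def w2pix(c,p):
    P=c["pose"];q=P[:3,:3].T@(np.array(p)-P[:3,3]);s=q[:2]/q[2];s=s*(1+float(c["k1"])*(s@s))
    return s*np.diag(c["intrinsics"])[:2]+c["intrinsics"][:2,2]
def crop(n,u,v,w,h,f,out):
    c=load(n)["color"][v:v+h,u:u+w,::-1]
    cv2.imwrite(out,cv2.resize(c,None,fx=f,fy=f,interpolation=cv2.INTER_CUBIC))
E
python3 - <<'E'
from h import *
crop("top0.npz",190,220,110,110,5,"pics/t_pad.png")
crop("top0.npz",330,225,140,80,5.7,"pics/t_tray.png")
crop("scene0.npz",175,220,140,65,5.7,"pics/s_tray.png")
crop("scene0.npz",340,195,100,75,8,"pics/s_pad.png")
E
```

```text
(no output)
```

View pics/t_pad.png

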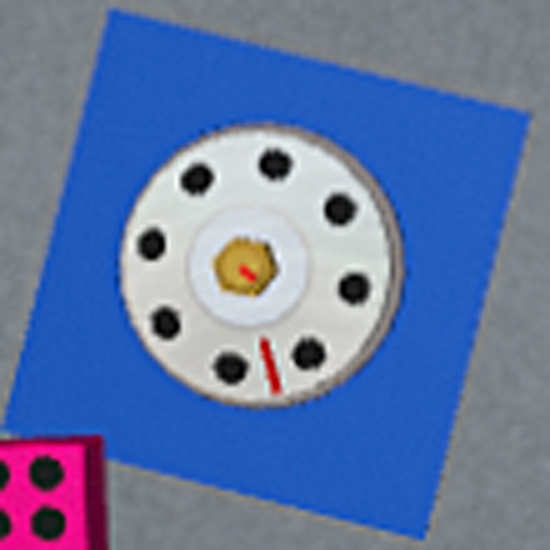

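View pics/t_tray.png

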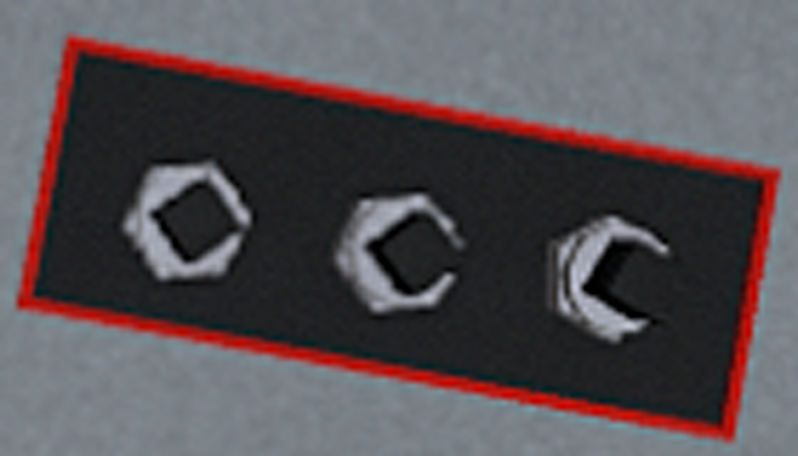

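View pics/s_tray.png

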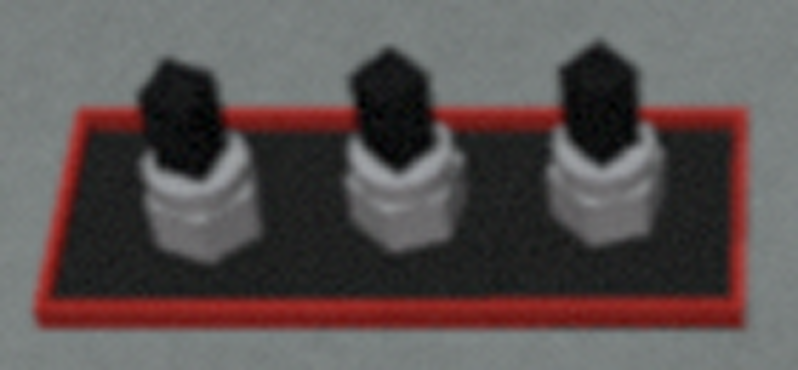

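View pics/s_pad.png

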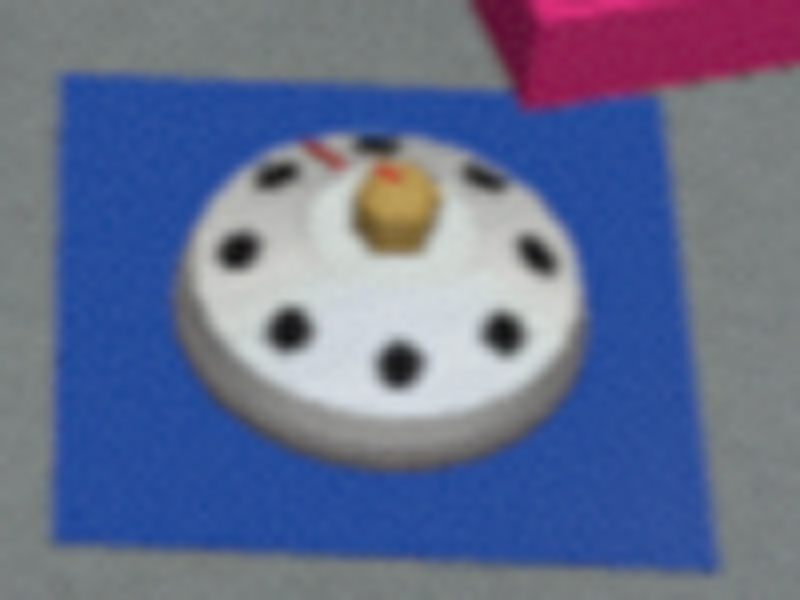

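```bash
python3 - <<'E'
from h import *
c=load("top0.npz");s=load("scene0.npz")
T=lambda u,v,z:pix2w(c,(u/5.7+330-.4,v/5.7+225-.4),z)
cs=[T(*p,.014) for p in((70,38),(778,172),(732,440),(18,305))]
print("tray",np.round(cs,4),np.mean(cs,0))
e=cs[1]-cs[0]+cs[2]-cs[3];print("long dir",np.degrees(np.arctan2(e[1],e[0])),np.linalg.norm(e)/2)
Q=lambda u,v,z:pix2w(c,(u/5+190-.4,v/5+220-.4),z)
cs=[Q(*p,.002) for p in((108,10),(530,113),(425,540),(0,430))]
print("pad",np.mean(cs,0))
ctr=Q(249,267,.042);print("flat",ctr,"nuttop",Q(246,266,.058))
S=lambda u,v,z:pix2w(s,(u/8+340-.4,v/8+195-.4),z)
print("scene flat",S(395,226,.042)," nut",S(398,180,.063))
a=Q(265,340,.038);b=Q(276,392,.022);d=b-a;print("line angle",np.degrees(np.arctan2(d[1],d[0])), "from ctr",np.degrees(np.arctan2(*(b-ctr)[1::-1])))
a=Q(241,266,.063);b=Q(253,277,.062);d=b-a;print("nut line",a,b,np.degrees(np.arctan2(d[1],d[0])))
# other rotors
U=lambda u,v,z:pix2w(c,(u,v),z)
for n,p in dict(r1=(187,181),r2=(351,154)).items(): print(n,U(*p,.05))
print("bottle",U(153,250,.13),"rack",U(180,322,.045),"dish",U(468,182,.015))
E
```

```text
tray [[ 0.5829 -0.0282  0.014 ]
 [ 0.5306 -0.3112  0.014 ]
 [ 0.4242 -0.2918  0.014 ]
 [ 0.4774 -0.008   0.014 ]] [ 0.50376878 -0.15979268  0.014     ]
long dir -100.53204419514658 0.28823386972211573
pad [0.48479439 0.19722141 0.002     ]
flat [0.48807448 0.19781955 0.042     ] nuttop [0.48876668 0.19655583 0.058     ]
scene flat [0.48941817 0.19891292 0.042     ]  nut [0.48968172 0.19727653 0.063     ]
line angle -173.5708293653312 from ctr -170.39144113620992
nut line [0.48883254 0.19791539 0.063     ] [0.4841142  0.19281309 0.062     ] -132.76107494107768
r1 [0.69082274 0.31689379 0.05      ]
r2 [ 0.75193857 -0.04673726  0.05      ]
bottle [0.53497697 0.36311377 0.13      ] rack [0.379229   0.32817178 0.045     ] dish [ 0.69746805 -0.31789849  0.015     ]
```

```bash
cat > fit.py <<'E'
from h import *
from scipy.optimize import minimize
def ring(n,r,z,ph): 
    a=ph+np.arange(n)*2*np.pi/n; return np.c_[r*np.cos(a),r*np.sin(a),np.full(n,z)]
def model():
    R=.021/np.cos(np.pi/6)
    hexs=np.r_[ring(6,R,0,np.pi/6),ring(6,R,.026,np.pi/6)]
    col=np.r_[ring(40,.021,.026,0),ring(40,.021,.040,0)]
    ad=np.r_[ring(4,.012*2**.5,.040,np.pi/4),ring(4,.012*2**.5,.085,np.pi/4)]
    return hexs,col,ad
F=4
def render(c,p,z0,box):
    u0,v0,w,h=box;m=np.zeros((h*F,w*F),np.uint8)
    x,y,t=p;Rz=np.array([[np.cos(t),-np.sin(t),0],[np.sin(t),np.cos(t),0],[0,0,1]])
    for b,val in zip(model(),(1,1,0)):
        q=np.array([w2pix(c,Rz@k+[x,y,z0]) for k in b])
        q=((q-[u0,v0]+.5)*F-.5)
        cv2.fillConvexPoly(m,cv2.convexHull(np.round(q*16).astype(np.int32)),val,shift=4)
    return m.reshape(h,F,w,F).mean((1,3))
def fit(views,p0,z0=.005):
    obs=[]
    for c in views:
        u,v=w2pix(c,[p0[0],p0[1],z0+.035]);box=(int(u)-20,int(v)-20,40,40)
        g=c["color"][box[1]:box[1]+40,box[0]:box[0]+40].astype(float);
        sat=g.max(2)-g.min(2);g=np.where(sat>40,30,g.mean(2))
        obs.append((c,box,np.clip((g-35)/(125-35),0,1)))
    off=np.zeros(4)
    def cost(p): 
        s=0
        for i,(c,box,o) in enumerate(obs):
            s+=((render(c,(p[0]*.01,p[1]*.01,p[2]),z0,box)-o)**2).sum()
        return s
    best=None
    for t in np.radians([0,30,60]):
      for dx in(-.003,.003):
        q=np.array([(p0[0]+dx)*100,p0[1]*100,p0[2]+t])
        r=minimize(cost,q,method="Nelder-Mead",options=dict(initial_simplex=[q,q+[.5,0,0],q+[0,.5,0],q+[0,0,.3]],xatol=1e-3,fatol=1e-3))
        if best is None or r.fun<best.fun: best=r
    return best.x[0]*.01,best.x[1]*.01,np.degrees(best.x[2])%90,best.fun
E
python3 - <<'E'
from fit import *
t=load("top0.npz");s=load("scene0.npz")
for k in(1,0,-1):
    p=[.5038+.0156*k,-.1598+.0836*k,0]
    for nm,v in(("both",[t,s]),("top",[t]),("scene",[s])): print(k,nm,np.round(fit(v,p),4))
E
```

```text
1 both [ 5.107000e-01 -7.360000e-02  3.292470e+01  3.217462e+02]
1 top [ 0.5108 -0.0736 33.2045 13.8326]
1 scene [ 5.094000e-01 -7.340000e-02  3.685590e+01  3.064563e+02]
0 both [ 4.988000e-01 -1.570000e-01  2.467080e+01  3.519014e+02]
0 top [ 0.4989 -0.1575 14.2092 31.482 ]
0 scene [ 4.981000e-01 -1.568000e-01  2.395110e+01  3.173975e+02]
-1 both [ 4.882000e-01 -2.414000e-01  6.119860e+01  3.921105e+02]
-1 top [ 0.4884 -0.2416 68.4757 39.7217]
-1 scene [ 4.882000e-01 -2.412000e-01  3.488200e+01  3.443999e+02]
```

```bash
python3 - <<'E'
import re
s=open('fit.py').read()
s=s.replace('obs.append((c,box,np.clip((g-35)/(125-35),0,1)))','''
        P=np.array([w2pix(c,[.5038+.99*(a*.98294+0)*.053+b*.1418*.1829, -.1598-a*.053*.1829*.99+b*.1418*.983,.008]) for a,b in((1,1),(1,-1),(-1,-1),(-1,1))])
        W=np.zeros((480,640),np.uint8);cv2.fillConvexPoly(W,np.round(P).astype(np.int32),1)
        obs.append((c,box,np.clip((g-35)/(125-35),0,1),W[box[1]:box[1]+40,box[0]:box[0]+40]))''')
s=s.replace("for i,(c,box,o) in","for i,(c,box,o,W) in").replace("z0,box)-o)**2)","z0,box)-o)**2*W)").replace("[0,30,60]","[0,30,60,90,120,150]").replace("%90","%180")
open('fit.py','w').write(s)
E
cat > run.py <<'E'
from fit import *
def go(t,s,ps,name):
    vis=[t["color"][...,::-1].copy(),s["color"][...,::-1].copy()]
    vis=[cv2.resize(v,None,fx=4,fy=4,interpolation=cv2.INTER_CUBIC) for v in vis]
    for p in ps:
        for nm,v in(("both",[t,s]),("top",[t]),("scene",[s])):
            f=fit(v,p);print(nm,np.round(f,4))
            if nm=="both":
                th=np.radians(f[2]);Rz=np.array([[np.cos(th),-np.sin(th),0],[np.sin(th),np.cos(th),0],[0,0,1]])
                for c,im in zip((t,s),vis):
                    for b,col in zip(model(),((0,255,0),(255,255,0),(0,0,255))):
                        q=np.array([w2pix(c,Rz@k+[f[0],f[1],.005]) for k in b]);q=(q+.5)*4-.5
                        n=len(q)//2
                        for part in(q[:n],q[n:]): cv2.polylines(im,[np.round(part).astype(np.int32)],True,col,1)
    a=vis[0][225*4:305*4,330*4:470*4];b=vis[1][222*4:282*4,175*4:315*4]
    cv2.imwrite(name,np.r_[a,b])
if __name__=="__main__":
    go(load("top0.npz"),load("scene0.npz"),[[.5038+.0156*k,-.1598+.0836*k,0] for k in(1,0,-1)],"pics/fit0.png")
E
python3 run.py
```

```text
both [ 5.108000e-01 -7.360000e-02  1.229417e+02  3.525150e+01]
top [ 5.108000e-01 -7.370000e-02  1.247271e+02  1.375920e+01]
scene [ 5.102000e-01 -7.350000e-02  1.268786e+02  1.963100e+01]
both [  0.4986  -0.1567 127.2661  40.2161]
top [  0.4989  -0.1571 125.8315  16.1638]
scene [  0.498   -0.1565 127.157   21.6586]
both [  0.4885  -0.2411 149.0712  47.4865]
top [  0.4887  -0.2416 149.9607  27.5314]
scene [  0.488   -0.241  149.4207  18.489 ]
```

View pics/fit0.png

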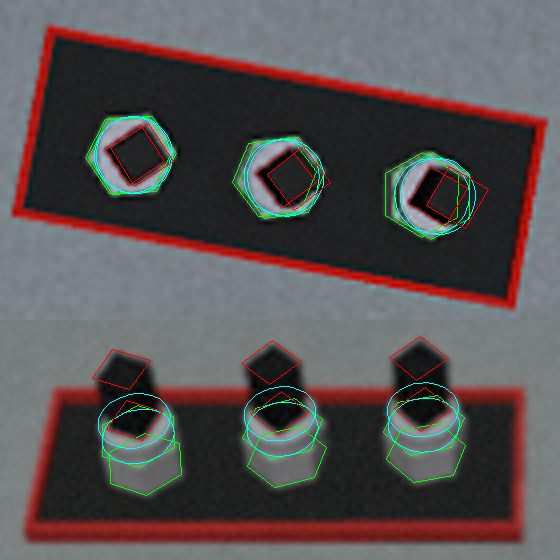

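```bash
python3 - <<'E'
from h import *
from fit import model
t=load("top0.npz");s=load("scene0.npz")
rows=[]
for th in(149,143,137,127):
    r=[]
    for c,(u,v) in((t,(415,245)),(s,(190,222))):
        im=cv2.resize(c["color"][v:v+50,u:u+50,::-1],None,fx=7,fy=7,interpolation=cv2.INTER_CUBIC)
        im=np.clip(im*1.6,0,255).astype(np.uint8)
        a=np.radians(th);Rz=np.array([[np.cos(a),-np.sin(a),0],[np.sin(a),np.cos(a),0],[0,0,1]])
        for b in model()[::2]:
            q=np.array([w2pix(c,Rz@k+[.4885,-.2411,.005]) for k in b]);q=(q-[u,v]+.5)*7-.5;n=len(q)//2
            for part in(q[:n],q[n:]): cv2.polylines(im,[np.round(part).astype(np.int32)],True,(0,255,0),1)
        r.append(im[:300,:350])
    rows.append(np.c_[r[0],r[1]])
cv2.imwrite("pics/c.png",cv2.resize(np.r_[np.c_[rows[0],rows[1]],np.c_[rows[2],rows[3]]],(798,342)))
E
```

```text
Traceback (most recent call last):
cv2.error: OpenCV(4.12.0) /io/opencv/modules/imgcodecs/src/loadsave.cpp:1058: error: (-215:Assertion failed) image.channels() == 1 || image.channels() == 3 || image.channels() == 4 in function 'imwrite_'
```

```bash
python3 - <<'E'
from h import *
from fit import model
t=load("top0.npz");s=load("scene0.npz")
rows=[]
for th in(149,142,135,127):
    r=[]
    for c,(u,v) in((t,(415,245)),(s,(190,222))):
        im=cv2.resize(c["color"][v:v+50,u:u+50,::-1],None,fx=8,fy=8,interpolation=cv2.INTER_CUBIC)
        im=np.clip(im*1.6,0,255).astype(np.uint8)
        a=np.radians(th);Rz=np.array([[np.cos(a),-np.sin(a),0],[np.sin(a),np.cos(a),0],[0,0,1]])
        for b in model()[::2]:
            q=np.array([w2pix(c,Rz@k+[.4885,-.2411,.005]) for k in b]);q=(q-[u,v]+.5)*8-.5;n=len(q)//2
            for part in(q[:n],q[n:]): cv2.polylines(im,[np.round(part).astype(np.int32)],True,(0,255,0),1)
        r.append(im[:380,20:380] if c is t else im[:380,:400])
    rows.append(np.hstack(r))
cv2.imwrite("pics/c1.png",cv2.resize(np.vstack([rows[0],rows[1]]),None,fx=.75,fy=.75))
cv2.imwrite("pics/c2.png",cv2.resize(np.vstack([rows[2],rows[3]]),None,fx=.75,fy=.75))
E
```

```text
(no output)
```

View pics/c1.png

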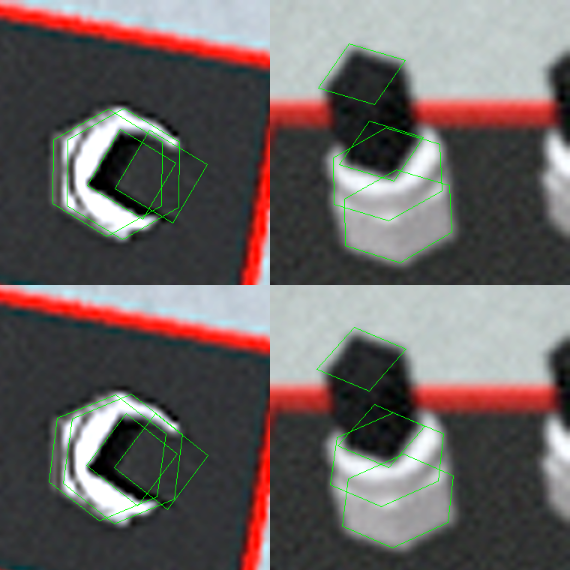

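View pics/c2.png

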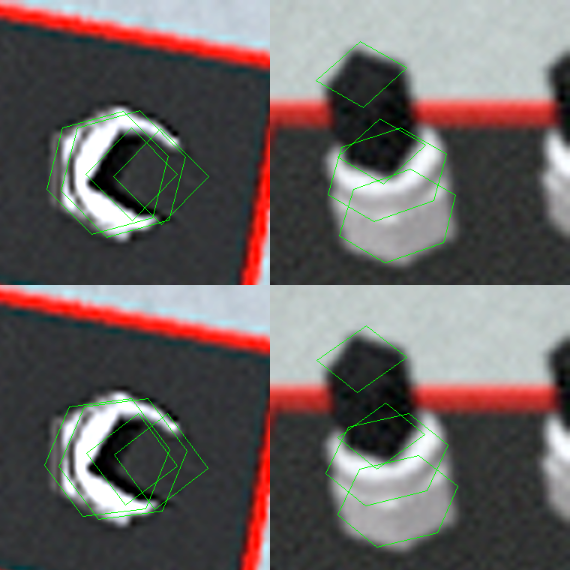

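```bash
cat > plan.py <<'E'
import sys,numpy as np
from rig import bot
s=bot.read_state();R=s["tcp_rot"];p=s["position"]
psi=np.degrees(np.arctan2(R[1,1],R[0,1]))
print("t%.2f"%s["time_s"],"tcp",np.round(p*1000,1),"psi %.2f"%psi,"tilt %.2f"%np.degrees(np.arccos(-R[2,0])),"F",np.round(s["force"],2),"M",np.round(s["moment"],2),"open %.1f"%(s["opening"]*87),"j",np.round(s["joint_positions"],1))
if len(sys.argv)>4:
    t=np.array([float(a) for a in sys.argv[1:4]]);ps=float(sys.argv[4])
    a=np.radians(ps);d=t-p*1000
    print("yaw total %.2f"%(psi-ps),"dp after yaw",np.round([-d[2],np.cos(a)*d[0]+np.sin(a)*d[1],np.sin(a)*d[0]-np.cos(a)*d[1]],2))
E
python3 plan.py 510.6 -73.7 150 -55.5
```

```text
t0.10 tcp [ 253.4 -570.6  208.6] psi -66.06 tilt 0.11 F [-0.29 -0.61 -0.91] M [-0.04 -0.02  0.04] open 86.8 j [-76.3  30.3  82.1  -0.   67.7 -10.2]
yaw total -10.56 dp after yaw [  58.58 -263.82 -493.37]
```

```bash
python3 -m inch '{"dp":[[0,0,0],[0,0,0],[3.65,-16.5,-30.8],[3.65,-16.5,-30.8],[3.65,-16.5,-30.8],[3.65,-16.5,-30.8],[3.65,-16.5,-30.8],[3.65,-16.5,-30.8],[3.65,-16.5,-30.8],[3.65,-16.5,-30.8],[3.65,-16.5,-30.8],[3.65,-16.5,-30.8],[3.65,-16.5,-30.8],[3.65,-16.5,-30.8],[3.65,-16.5,-30.8],[3.65,-16.5,-30.8],[3.65,-16.5,-30.8],[3.65,-16.5,-30.8],[0,0,0],[0,0,0]],"yaw":[-5.28,-5.28,0,0,0,0,0,0,0,0,0,0,0,0,0,0,0,0,0,0]}' 50; python3 plan.py 510.6 -73.7 62 -55.5
```

```text
time_s: 1.77
position: [0.5103, -0.0728, 0.1505]
tcp_rot: [[-0.001, 0.57, -0.822], [0.0, -0.822, -0.57], [-1.0, -0.001, 0.001]]
force: [-0.3, -0.5, -0.7]
opening: 0.573
t1.77 tcp [510.3 -72.8 150.5] psi -55.26 tilt 0.07 F [-0.27 -0.45 -0.68] M [ 0.02 -0.    0.01] open 49.9 j [-20.5  26.7 101.1  -0.   52.2  34.7]
yaw total 0.24 dp after yaw [88.54  0.97  0.25]
```

```bash
python3 -m inch '{"dp":[[20,0.5,0.2],[20,0.5,0],[20,0,0],[15,0,0],[9,0,0],[4.5,0,0],[0,0,0],[0,0,0]],"yaw":[0,0,0,0,0,0,0,0]}' ; python3 plan.py 510.6 -73.7 62 -55.5; python3 - <<'E'
from rig import bot
from h import *
for n in("scene","top"):
    np.savez(n+"1.npz",**bot.capture(n))
crop("top1.npz",330,215,100,80,4,"pics/a.png");crop("scene1.npz",235,190,100,80,4,"pics/b.png")
cv2.imwrite("pics/ab1.png",np.hstack([cv2.imread("pics/a.png"),cv2.imread("pics/b.png")]))
E
```

```text
time_s: 2.43
position: [0.5108, -0.0762, 0.0629]
tcp_rot: [[0.001, 0.566, -0.825], [-0.0, -0.825, -0.566], [-1.0, 0.001, -0.0]]
force: [0.6, -0.5, 0.1]
opening: 0.571
t2.43 tcp [510.8 -76.2  62.9] psi -55.55 tilt 0.03 F [ 0.62 -0.49  0.13] M [ 0.02 -0.05  0.06] open 49.7 j [-20.9  35.2 104.7  -0.   40.1  34.7]
yaw total -0.05 dp after yaw [ 0.91 -2.16 -1.2 ]
```

View pics/ab1.png

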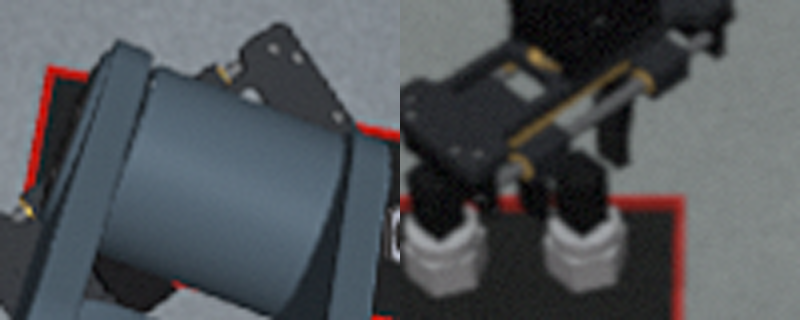

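```bash
python3 -m inch '{"dp":[[0,-2.1,-1.2],[0,0,0],[0,0,0]],"yaw":[0,0,0]}' >/dev/null; python3 plan.py 510.6 -73.7 62 -55.5;python3 -m inch '{"dp":[[0,0,0],[0,0,0]],"yaw":[0,0]}' >/dev/null; python3 plan.py 510.6 -73.7 62 -55.5
```

```text
t2.78 tcp [510.7 -72.9  63.1] psi -55.47 tilt 0.05 F [-0.03  0.5   0.36] M [ 0.01 -0.03  0.  ] open 50.2 j [-20.5  35.2 104.8   0.   40.   34.9]
yaw total 0.03 dp after yaw [1.05 0.63 0.52]
t2.95 tcp [510.6 -73.   62.7] psi -55.48 tilt 0.02 F [ 0.32 -0.83  0.03] M [-0.03 -0.01  0.01] open 49.7 j [-20.6  35.2 104.8   0.   40.   34.9]
yaw total 0.02 dp after yaw [0.74 0.63 0.39]
```

Good; grip.

```bash
python3 -m inch '{"dp":[[0,0,0],[0,0,0],[0,0,0],[0,0,0],[0,0,0],[0,0,0]],"yaw":[0,0,0,0,0,0]}' 0; python3 plan.py;  python3 -m inch '{"dp":[[-5,0,0],[-20,0,0],[-30,0,0],[-25,0,0],[-8,0,0],[0,0,0],[0,0,0]],"yaw":[0,0,0,0,0,0,0]}'; python3 plan.py 488.6 198 160 -13
```

```text
time_s: 3.45
position: [0.5104, -0.073, 0.0625]
tcp_rot: [[-0.0, 0.566, -0.824], [0.0, -0.824, -0.566], [-1.0, -0.0, 0.0]]
force: [-1.0, 0.4, -0.8]
opening: 0.272
t3.45 tcp [510.4 -73.   62.5] psi -55.51 tilt 0.01 F [-0.96  0.43 -0.79] M [-0.04 -0.05 -0.02] open 23.6 j [-20.6  35.2 104.8   0.   40.   34.9]
time_s: 4.03
position: [0.5099, -0.0729, 0.1502]
tcp_rot: [[-0.001, 0.566, -0.824], [0.0, -0.824, -0.566], [-1.0, -0.0, 0.0]]
force: [-0.9, 0.6, -3.5]
opening: 0.272
t4.03 tcp [509.9 -72.9 150.2] psi -55.50 tilt 0.03 F [-0.87  0.62 -3.53] M [-0.04 -0.01  0.01] open 23.7 j [-20.6  26.7 101.2  -0.   52.1  34.9]
yaw total -42.50 dp after yaw [  -9.8   -81.68 -259.14]
```

```bash
python3 -m inch '{"dp":[[0,0,0],[0,0,0],[0,0,0],[0,0,0],[0,0,0],[0,0,0],[0,0,0],[0,-9,-28.8],[0,-9.1,-28.8],[0,-9.1,-28.8],[0,-9.1,-28.8],[0,-9.1,-28.8],[0,-9.1,-28.8],[0,-9.1,-28.8],[0,-9.1,-28.8],[0,-9.1,-28.8],[0,0,0],[0,0,0],[0,0,0],[0,0,0]],"yaw":[-6.07,-6.07,-6.07,-6.07,-6.07,-6.07,-6.07,0,0,0,0,0,0,0,0,0,0,0,0,0]}' >/dev/null; python3 plan.py 488.6 198 122 -13;  python3 - <<'E'
from rig import bot
from h import *
for n in("scene","top"):
    np.savez(n+"2.npz",**bot.capture(n))
crop("scene2.npz",335,170,110,100,6,"pics/s2.png")
E
python3 plan.py
```

```text
t5.70 tcp [488.4 196.9 149.4] psi -13.06 tilt 0.15 F [-0.11 -0.12 -1.49] M [ 0.   -0.14  0.05] open 23.7 j [ 9.8 27.6 99.6 -0.  53.  22.9]
yaw total -0.06 dp after yaw [27.42 -0.07 -1.09]
t5.80 tcp [489.  196.7 150. ] psi -13.11 tilt 0.07 F [ 0.37  0.76 -2.2 ] M [-0.04 -0.12 -0.  ] open 23.6 j [ 9.8 27.5 99.5 -0.  53.  22.9]
```

View pics/s2.png

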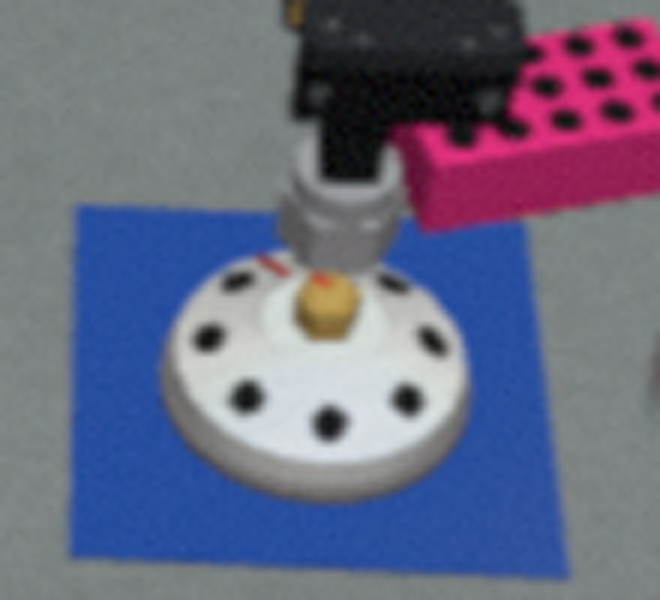

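```bash
python3 -m inch '{"dp":[[10,0,-0.8],[10,0,0],[8,0,0],[3,0,0],[2,0,0],[2,0,0],[2,0,0],[0,0,0]],"yaw":[0,0,0,0,0,0,0,0]}' >/dev/null; python3 plan.py 489 197.5 100 -13
```

```text
t6.47 tcp [489.2 198.7 113.4] psi -13.00 tilt 0.01 F [-1.03  0.01 -2.73] M [-0.05 -0.07  0.  ] open 23.4 j [ 10.   30.9 101.2  -0.   48.   23. ]
yaw total -0.00 dp after yaw [13.35  0.03  1.26]
```

```bash
python3 -m inch '{"dp":[[2,0,1],[2,0,0],[0,0,0]],"yaw":[0,0,0]}' >/dev/null; python3 plan.py 489 197.5 100 -13;python3 -m inch '{"dp":[[2,0,0],[2,0,0],[0,0,0]],"yaw":[0,0,0]}' >/dev/null; python3 plan.py 489 197.5 100 -13
```

```text
t6.72 tcp [488.9 197.7 109.4] psi -13.01 tilt 0.02 F [-0.48 -0.63 -2.08] M [-0.01 -0.13 -0.  ] open 23.3 j [  9.9  31.2 101.4  -0.   47.4  22.9]
yaw total -0.01 dp after yaw [9.38 0.14 0.13]
t6.97 tcp [488.8 197.7 105.2] psi -13.01 tilt 0.04 F [ 0.16 -0.33 -3.28] M [ 0.04 -0.07 -0.04] open 23.5 j [  9.9  31.6 101.6  -0.   46.9  22.9]
yaw total -0.01 dp after yaw [5.2  0.24 0.1 ]
```

```bash
python3 -m inch '{"dp":[[2,0,0],[2,0,0],[1,0,0],[0,0,0]],"yaw":[0,0,0,0]}' >/dev/null; python3 plan.py 489 197.5 100 -13;python3 -m inch '{"dp":[[1,0,0],[1,0,0],[0,0,0],[0,0,0]],"yaw":[0,0,0,0]}' >/dev/null; python3 plan.py 489 197.5 99 -13
```

```text
t7.30 tcp [488.8 197.7 100.2] psi -13.01 tilt 0.04 F [-0.21 -0.28 -1.97] M [-0.11 -0.09  0.02] open 23.6 j [  9.9  32.1 101.8   0.   46.2  22.9]
yaw total -0.01 dp after yaw [0.22 0.25 0.12]
t7.63 tcp [489.2 197.9  99.5] psi -13.01 tilt 0.04 F [-1.87  0.2   6.56] M [-0.05  0.26 -0.01] open 24.0 j [  9.9  32.1 101.8   0.   46.   22.9]
yaw total -0.01 dp after yaw [ 0.49 -0.07  0.42]
```

```bash
for i in 1 2 3 4; do python3 -m inch '{"dp":[[0,0,0],[0,0,0],[0,0,0]],"yaw":[2.5,2.5,2.5]}' >/dev/null; python3 plan.py;done
```

```text
t7.88 tcp [489.6 197.8  99.5] psi -20.60 tilt 0.09 F [-1.1   1.43  4.99] M [-0.1   0.24  0.11] open 23.9 j [  9.9  32.2 101.8  -0.   46.   30.5]
t8.13 tcp [489.3 197.9  99.5] psi -28.11 tilt 0.05 F [-1.91  0.07  6.38] M [0.03 0.33 0.08] open 23.7 j [  9.9  32.1 101.8   0.   46.   38. ]
t8.38 tcp [489.1 198.1  99.5] psi -35.62 tilt 0.05 F [-3.51  0.98  6.04] M [0.1  0.4  0.16] open 24.0 j [  9.9  32.1 101.8   0.   46.   45.5]
t8.63 tcp [489.1 198.1  99.5] psi -43.11 tilt 0.04 F [-1.46  0.74  5.52] M [0.07 0.34 0.12] open 24.1 j [  9.9  32.1 101.8   0.   46.   53. ]
```

```bash
for i in 1 2 3 4 5; do python3 -m inch '{"dp":[[0,0,0],[0,0,0]],"yaw":[2,2]}' >/dev/null; python3 plan.py;done
```

```text
t8.80 tcp [489.1 198.   99.5] psi -47.08 tilt 0.04 F [-2.27  1.08  5.87] M [0.08 0.33 0.08] open 23.8 j [  9.9  32.1 101.8   0.   46.   57. ]
t8.97 tcp [489.2 197.9  99.5] psi -51.08 tilt 0.05 F [-1.65  0.57  5.53] M [-0.05  0.27  0.13] open 23.6 j [  9.9  32.1 101.8   0.   46.   61. ]
t9.13 tcp [489.4 197.8  99.5] psi -55.08 tilt 0.07 F [-1.99 -1.72  5.11] M [-0.13  0.23  0.08] open 23.4 j [  9.9  32.1 101.8  -0.   46.   65. ]
t9.30 tcp [489.5 197.7  99.5] psi -59.07 tilt 0.08 F [-0.87 -0.04  5.29] M [-0.17  0.23  0.08] open 23.9 j [  9.9  32.2 101.8  -0.   46.   69. ]
t9.47 tcp [489.7 197.7  99.5] psi -63.08 tilt 0.10 F [-1.37 -0.31  5.  ] M [-0.11  0.17  0.09] open 24.1 j [  9.9  32.2 101.8  -0.   46.   73. ]
```

```bash
for i in 1 2; do python3 -m inch '{"dp":[[0,0,0],[0,0,0]],"yaw":[4,4]}' >/dev/null; python3 plan.py;done
```

```text
t9.63 tcp [490.3 197.7  99.5] psi -71.17 tilt 0.16 F [ 1.02 -0.34  2.95] M [-0.27  0.1   0.08] open 23.4 j [  9.9  32.2 101.8  -0.   45.9  81.1]
t9.80 tcp [489.5 197.6  99.5] psi -79.17 tilt 0.07 F [-1.74  0.89  5.36] M [-0.13  0.42  0.14] open 23.8 j [  9.9  32.2 101.8  -0.   46.   89.1]
```

```bash
python3 -m inch '{"dp":[[-4,0,0],[-12,0,0],[-20,0,0],[-14,0,0],[0,0,0],[0,0,0],[0,0,0],[0,0,0],[0,0,0]],"yaw":[0,0,0,0,-6,-6,-6,-5.7,0]}' >/dev/null;  python3 plan.py 510.4 -73 90 -55.5; python3 - <<'E'
from rig import bot
from h import *
np.savez("scene3.npz",**bot.capture("scene"))
crop("scene3.npz",335,170,110,100,6,"pics/s3.png")
E
```

```text
t10.55 tcp [488.9 197.7 148.4] psi -55.13 tilt 0.02 F [ 0.2   0.38 -3.32] M [-0.01  0.02 -0.  ] open 24.0 j [ 9.9 27.7 99.6  0.  52.7 65. ]
yaw total 0.37 dp after yaw [ 58.39 235.29 135.57]
```

View pics/s3.png

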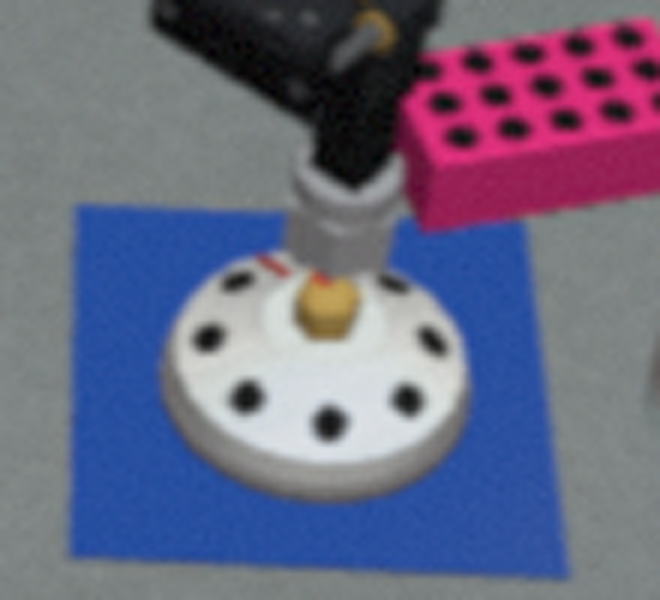

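```bash
python3 -m inch '{"dp":[[0,26.1,15],[0,26.1,15],[0,26.1,15],[0,26.1,15],[0,26.1,15],[0,26.1,15],[0,26.1,15],[10,26.1,15.2],[14,26.1,15.2],[20,0,0],[14,0,0],[0,0,0],[0,0,0]],"yaw":[0.37,0,0,0,0,0,0,0,0,0,0,0,0]}' >/dev/null;  python3 plan.py 510.4 -73 63 -55.5
```

```text
t11.68 tcp [509.2 -72.5  89.9] psi -55.76 tilt 0.13 F [-0.2  -0.2  -2.13] M [-0.04 -0.05  0.01] open 23.5 j [-20.6  32.4 103.9   0.   43.8  35.2]
yaw total -0.26 dp after yaw [26.93  1.06 -0.73]
```

```bash
python3 -m inch '{"dp":[[12,0.5,0],[10,0,0],[3,0,0],[1.5,0,0],[0.7,0,0],[0,0,0],[0,0,0]],"yaw":[0,0,0,0,0,0,0]}' >/dev/null;  python3 plan.py 510.4 -73 62.5 -55.5
```

```text
t12.27 tcp [510.5 -73.   63.8] psi -55.67 tilt 0.05 F [ 0.34 -0.24 -2.42] M [ 0.01 -0.02 -0.01] open 23.6 j [-20.6  35.1 104.8  -0.   40.1  35.1]
yaw total -0.17 dp after yaw [ 1.28 -0.05  0.03]
```

```bash
python3 -m inch '{"dp":[[0.8,0,0],[0.5,0,0],[0.3,0,0],[0,0,0]],"yaw":[0,0,0,0]}' >/dev/null;  python3 plan.py; python3 -m inch '{"dp":[[0,0,0],[0,0,0],[0,0,0],[0,0,0]],"yaw":[0,0,0,0]}' 48 >/dev/null;python3 plan.py; python3 -m inch '{"dp":[[-10,0,0],[-25,0,0],[-30,0,0],[-22,0,0],[0,0,0]],"yaw":[0,0,0,0,0]}' >/dev/null;python3 plan.py 498.6 -156.4 90 -53.5
```

```text
t12.60 tcp [510.5 -73.1  62.5] psi -55.69 tilt 0.06 F [-0.26  0.87  4.35] M [0.15 0.1  0.02] open 23.5 j [-20.6  35.2 104.8   0.   39.9  35.1]
t12.93 tcp [510.1 -73.1  61.6] psi -55.68 tilt 0.00 F [0.11 0.37 0.89] M [ 0.02 -0.06 -0.01] open 42.4 j [-20.6  35.3 104.8  -0.   39.9  35.1]
t13.35 tcp [513.3 -74.1 153.5] psi -55.68 tilt 0.56 F [ 1.12 -0.27  0.28] M [-0.02 -0.02  0.05] open 47.6 j [-20.6  26.4 101.    0.   52.   35.1]
yaw total -2.18 dp after yaw [63.51 57.44 60.77]
```

```bash
python3 -m inch '{"dp":[[0,14.3,15],[0,14.4,15.2],[0,14.4,15.3],[0,14.4,15.3],[0,0,0],[0,0,0],[0,0,0]],"yaw":[-2.2,0,0,0,0,0,0]}' >/dev/null;  python3 plan.py 498.6 -156.4 62.5 -53.5; python3 - <<'E'
from rig import bot
from h import *
np.savez("scene4.npz",**bot.capture("scene"))
crop("scene4.npz",185,185,140,100,5.5,"pics/s4.png")
E
```

```text
t13.93 tcp [ 494.2 -154.6  148.5] psi -53.51 tilt 0.08 F [ 0.18 -0.37  0.09] M [-0.08 -0.01  0.06] open 47.7 j [-29.8  27.1 100.9   0.   52.1  23.7]
yaw total -0.01 dp after yaw [85.96  4.06 -2.45]
```

View pics/s4.png

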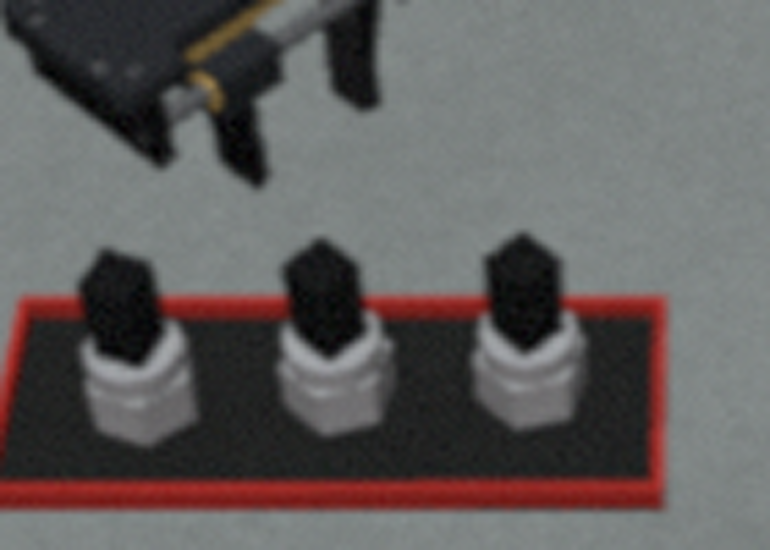

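```bash
python3 -m inch '{"dp":[[10,4,-2.4],[15,0,0],[8,0,0],[0,0,0],[0,0,0]],"yaw":[0,0,0,0,0]}' >/dev/null;  python3 plan.py 498.6 -156.4 62.5 -53.5
```

```text
t14.40 tcp [ 498.6 -156.2  114.9] psi -53.43 tilt 0.13 F [-0.34 -0.39  0.61] M [ 0.07 -0.01 -0.04] open 48.3 j [-29.7  30.4 101.8   0.   47.9  23.8]
yaw total 0.07 dp after yaw [52.41  0.14  0.09]
```

```bash
python3 -m inch '{"dp":[[15,0,0],[20,0,0],[12,0,0],[5.4,0,0],[0,0,0],[0,0,0]],"yaw":[0,0,0,0,0,0]}' >/dev/null;  python3 plan.py 498.6 -156.4 62.5 -53.5;python3 -m inch '{"dp":[[0,0,0],[0,0,0],[0,0,0],[0,0,0],[0,0,0],[0,0,0]],"yaw":[0,0,0,0,0,0]}' 0 >/dev/null; python3 plan.py;  python3 -m inch '{"dp":[[-5,0,0],[-20,0,0],[-35,0,0],[-35,0,0],[-15,0,0],[-5,0,0],[0,0,0],[0,0,0]],"yaw":[0,0,0,0,0,0,0,0]}'>/dev/null; python3 plan.py 489 197.5 175 -13
```

```text
t14.90 tcp [ 499.4 -157.1   63.7] psi -53.47 tilt 0.03 F [ 0.81 -0.5  -0.08] M [ 0.05 -0.02 -0.06] open 48.3 j [-29.7  35.5 103.6   0.   40.9  23.8]
yaw total 0.03 dp after yaw [ 1.22 -1.08  0.2 ]
t15.40 tcp [ 499.  -156.9   63.7] psi -53.49 tilt 0.01 F [-0.36  0.32  3.65] M [0.08 0.08 0.  ] open 23.8 j [-29.7  35.5 103.7   0.   40.9  23.8]
t16.07 tcp [ 498.  -156.5  177.4] psi -53.48 tilt 0.14 F [-0.07  0.59 -2.59] M [-0.01  0.01  0.03] open 23.8 j [-29.7  24.9  98.7  -0.   56.6  23.8]
yaw total -40.48 dp after yaw [   2.37  -88.36 -342.9 ]
```

```bash
python3 -m inch '{"dp":[[0,-7.3,-28],[0,-7.3,-28.5],[0,-7.4,-28.5],[0,-7.4,-28.5],[0,-7.4,-28.6],[0,-7.4,-28.6],[0,-7.4,-28.6],[0,-7.4,-28.6],[5,-7.4,-28.7],[7,-7.4,-28.7],[7,-7.3,-28.8],[6,-7.3,-28.8],[0,0,0],[0,0,0]],"yaw":[0,0,0,0,0,0,0,0,0,0,0,0,0,0]}' >/dev/null;python3 plan.py 489 197.5 151 -13
```

```text
t17.23 tcp [720.2 119.5 148.7] psi -53.34 tilt 0.41 F [-0.11 -0.82 -3.24] M [-0.03 -0.02  0.01] open 23.5 j [ 0.7 42.3 67.9 -0.  70.2 54. ]
yaw total -40.34 dp after yaw [  -2.32 -242.83  -23.97]
```

I omitted the yaw rows, so the tool went to (0.72, 0.12) instead. It stayed high and the forces show no contact. I'll turn now and then go to the rotor.

```bash
python3 -m inch '{"dp":[[0,0,0],[0,0,0],[0,0,0],[0,0,0],[0,0,0],[0,0,0],[0,-20,-2],[0,-27.8,-2.7],[0,-27.8,-2.7],[0,-27.8,-2.7],[0,-27.8,-2.7],[0,-27.8,-2.7],[0,-27.8,-2.7],[0,-27.8,-2.7],[0,-27.8,-2.7],[0,0,0],[0,0,0]],"yaw":[-6.72,-6.72,-6.72,-6.72,-6.72,-6.72,0,0,0,0,0,0,0,0,0,0,0]}' >/dev/null;python3 plan.py 489 197.5 124 -13
```

```text
t18.65 tcp [488.1 195.5 152.6] psi -13.13 tilt 0.24 F [-0.45 -0.4  -1.97] M [ 0.   -0.08 -0.03] open 23.5 j [ 9.7 27.3 99.4 -0.  53.5 22.8]
yaw total -0.13 dp after yaw [28.63  0.41 -2.17]
```

```bash
python3 -m inch '{"dp":[[10,0.4,-2],[10,0,0],[7,0,0],[0,0,0]],"yaw":[0,0,0,0]}' >/dev/null; python3 plan.py 489 197.5 101 -13; for i in 1 2 3; do python3 -m inch '{"dp":[[2,0,0],[2,0,0],[0,0,0]],"yaw":[0,0,0]}' >/dev/null; python3 plan.py 489 197.5 101 -13; done
```

```text
t18.98 tcp [491.2 197.2 123.8] psi -13.22 tilt 0.27 F [-0.17 -0.78 -4.21] M [-0.04 -0.03 -0.01] open 23.9 j [  9.8  30.1 100.3  -0.   49.9  23. ]
yaw total -0.22 dp after yaw [22.83 -2.2   0.24]
t19.23 tcp [492.3 197.9 121.9] psi -13.17 tilt 0.03 F [-0.62 -0.94 -3.22] M [-0.03 -0.07  0.02] open 23.6 j [  9.8  30.2 100.4  -0.   49.4  23. ]
yaw total -0.17 dp after yaw [20.93 -3.09  1.17]
t19.48 tcp [492.  198.1 118.2] psi -13.16 tilt 0.01 F [ 0.45 -0.63 -3.1 ] M [ 0.01 -0.03 -0.07] open 23.8 j [  9.8  30.6 100.6  -0.   48.8  23. ]
yaw total -0.16 dp after yaw [17.2  -2.84  1.22]
t19.73 tcp [492.4 198.3 115.8] psi -13.17 tilt 0.05 F [-1.1   0.55  6.76] M [-0.03  0.51 -0.05] open 23.7 j [  9.9  30.8 100.7   0.   48.5  23. ]
yaw total -0.17 dp after yaw [14.78 -3.15  1.58]
```

```bash
python3 -m inch '{"dp":[[-4,0,0],[0,-3.1,0.9],[0,0,0],[0,0,0]],"yaw":[0,0,0,0]}' >/dev/null; python3 plan.py 489 197.5 101 -13; for i in 1 2 3; do python3 -m inch '{"dp":[[2,0,0],[1,0,0],[0,0,0]],"yaw":[0,0,0]}' >/dev/null; python3 plan.py 489 197.5 101 -13; done
```

```text
t20.07 tcp [488.4 197.9 118.1] psi -13.16 tilt 0.04 F [ 0.6 -0.4 -1.9] M [-0.01 -0.08  0.02] open 23.8 j [  9.9  30.4 101.1  -0.   48.6  23.1]
yaw total -0.16 dp after yaw [17.1   0.67  0.22]
t20.32 tcp [488.7 197.8 114.8] psi -13.17 tilt 0.06 F [-0.31 -0.57 -3.45] M [-0.03 -0.09  0.01] open 23.6 j [  9.9  30.7 101.2  -0.   48.2  23. ]
yaw total -0.17 dp after yaw [13.8   0.4   0.24]
t20.57 tcp [488.7 197.9 112. ] psi -13.17 tilt 0.04 F [-0.39 -0.08 -3.38] M [-0.05 -0.05  0.  ] open 23.7 j [  9.9  31.  101.3   0.   47.8  23.1]
yaw total -0.17 dp after yaw [10.98  0.36  0.29]
t20.82 tcp [488.8 197.9 109.1] psi -13.16 tilt 0.03 F [-1.07  1.12 -3.74] M [ 0.04 -0.08 -0.01] open 23.9 j [  9.9  31.2 101.4   0.   47.4  23. ]
yaw total -0.16 dp after yaw [8.08 0.31 0.33]
```

```bash
for i in 1 2 3; do python3 -m inch '{"dp":[[1.5,0,0],[1.5,0,0],[0,0,0]],"yaw":[0,0,0]}' >/dev/null; python3 plan.py 489 197.5 101 -13; done
```

```text
t21.07 tcp [488.7 197.9 106. ] psi -13.16 tilt 0.03 F [-1.47  0.03 -3.28] M [0.03 0.03 0.04] open 23.7 j [  9.9  31.5 101.6   0.   47.   23. ]
yaw total -0.16 dp after yaw [5.04 0.37 0.32]
t21.32 tcp [488.7 197.9 103. ] psi -13.16 tilt 0.03 F [-0.53  0.28 -3.54] M [ 0.07  0.1  -0.06] open 23.4 j [  9.9  31.8 101.7   0.   46.6  23. ]
yaw total -0.16 dp after yaw [2.05 0.36 0.34]
t21.57 tcp [488.8 198.  100.7] psi -13.16 tilt 0.02 F [-1.12  0.45  1.19] M [0.04 0.34 0.03] open 23.5 j [  9.9  32.  101.8   0.   46.2  23.1]
yaw total -0.16 dp after yaw [-0.31  0.33  0.43]
```

```bash
python3 -m inch '{"dp":[[1,0,0],[0.5,0,0],[0,0,0],[0,0,0]],"yaw":[0,0,0,0]}' >/dev/null; python3 plan.py; for i in 1 2 3 4; do python3 -m inch '{"dp":[[0,0,0],[0,0,0],[0,0,0]],"yaw":[2.5,2.5,2.5]}' >/dev/null; python3 plan.py;done
```

```text
t21.90 tcp [488.8 198.1 100.6] psi -13.15 tilt 0.03 F [-3.73  0.42 11.63] M [-0.03  0.77 -0.05] open 23.5 j [  9.9  32.  101.8   0.   46.1  23.1]
t22.15 tcp [488.5 198.2 100.6] psi -20.71 tilt 0.01 F [-5.68  1.22 12.23] M [0.13 0.86 0.24] open 23.8 j [  9.9  32.  101.8   0.   46.2  30.6]
t22.40 tcp [488.5 198.2 100.6] psi -28.20 tilt 0.01 F [-5.67  0.95 11.67] M [0.13 0.89 0.32] open 23.7 j [  9.9  32.  101.8   0.   46.2  38.1]
t22.65 tcp [488.4 198.2 100.6] psi -35.69 tilt 0.00 F [-5.16  0.06 11.5 ] M [0.04 0.9  0.29] open 23.7 j [  9.9  32.  101.8   0.   46.2  45.6]
t22.90 tcp [488.4 198.2 100.6] psi -43.19 tilt 0.01 F [-5.88  0.53 12.49] M [0.12 0.93 0.28] open 23.5 j [  9.9  32.  101.8   0.   46.2  53.1]
```

Mz is now about 0.3 N m, so the nut is turning. I'll continue in small steps to the stop.

```bash
for i in 1 2 3 4 5 6; do python3 -m inch '{"dp":[[0,0,0],[0,0,0]],"yaw":[1.25,1.25]}' >/dev/null; python3 plan.py|cut -c1-140;done
```

```text
t23.07 tcp [488.4 198.1 100.6] psi -45.64 tilt 0.01 F [-4.71  0.17 12.63] M [0.07 0.88 0.29] open 24.4 j [  9.9  32.  101.8   0.   46.2  55.
t23.23 tcp [488.4 198.2 100.6] psi -48.13 tilt 0.01 F [-4.79  1.26 12.47] M [0.09 0.95 0.24] open 23.8 j [  9.9  32.  101.8  -0.   46.2  58.
t23.40 tcp [488.4 198.2 100.6] psi -50.63 tilt 0.01 F [-5.54  0.66 11.38] M [0.14 0.88 0.27] open 23.6 j [  9.9  32.  101.8  -0.   46.2  60.
t23.57 tcp [488.4 198.1 100.6] psi -53.13 tilt 0.01 F [-4.43  1.1  11.12] M [0.05 0.98 0.27] open 24.0 j [  9.9  32.  101.8  -0.   46.2  63.
t23.73 tcp [488.4 198.2 100.6] psi -55.63 tilt 0.01 F [-4.96  0.31 11.05] M [0.1  0.99 0.28] open 23.8 j [  9.9  32.  101.8  -0.   46.2  65.
t23.90 tcp [488.4 198.1 100.6] psi -58.13 tilt 0.01 F [-5.31  0.87 12.68] M [0.03 0.95 0.29] open 23.8 j [  9.9  32.  101.8  -0.   46.2  68.
```

```bash
for i in 1 2 3 4 5; do python3 -m inch '{"dp":[[0,0,0],[0,0,0]],"yaw":[1,1]}' >/dev/null; python3 plan.py|cut -c1-140;done
```

```text
t24.07 tcp [488.4 198.1 100.6] psi -60.07 tilt 0.02 F [-4.45  0.18 12.9 ] M [0.1  0.96 0.51] open 23.8 j [  9.9  32.  101.8  -0.   46.2  70.
t24.23 tcp [488.4 198.1 100.6] psi -62.01 tilt 0.03 F [-4.59  1.26 12.2 ] M [0.12 0.96 0.73] open 23.6 j [  9.9  32.  101.8  -0.   46.2  72.
t24.40 tcp [488.3 198.1 100.6] psi -63.95 tilt 0.05 F [-5.31  0.96 13.57] M [0.12 0.95 0.87] open 23.8 j [ 9.900e+00  3.200e+01  1.018e+02 -
t24.57 tcp [488.6 198.2 100.6] psi -65.93 tilt 0.05 F [-5.31  2.52 11.56] M [0.25 0.94 1.03] open 24.1 j [ 1.000e+01  3.200e+01  1.018e+02 -
t24.73 tcp [488.7 198.2 100.6] psi -67.92 tilt 0.05 F [-4.78  1.27 11.08] M [0.29 0.87 1.01] open 24.1 j [ 1.000e+01  3.200e+01  1.018e+02 -
```

```bash
python3 -m inch '{"dp":[[0,0,0],[0,0,0],[0,0,0],[0,0,0]],"yaw":[-2,-1.5,0,0]}' >/dev/null; python3 plan.py|cut -c1-140; python3 - <<'E'
from rig import bot
from h import *
for n in("scene","top"): np.savez(n+"5.npz",**bot.capture(n))
crop("scene5.npz",335,150,110,110,4,"pics/a.png");crop("scene5.npz",185,205,140,80,5,"pics/b5.png");crop("top5.npz",190,190,110,110,3.5,"pics/b.png")
a=cv2.imread("pics/a.png");b=cv2.resize(cv2.imread("pics/b.png"),(356,440));cv2.imwrite("pics/ab5.png",np.hstack([a,b]))
from fit import *
s=load("scene5.npz")
E
python3 plan.py|cut -c1-140
```

```text
t25.07 tcp [488.7 198.3 100.6] psi -64.60 tilt 0.04 F [-5.5   0.7  12.27] M [0.14 0.89 0.17] open 23.8 j [  9.9  32.  101.8   0.   46.1  74.
t25.17 tcp [488.7 198.3 100.6] psi -64.61 tilt 0.04 F [-5.08  0.64 11.74] M [0.08 0.88 0.09] open 23.8 j [  9.9  32.  101.8   0.   46.1  74.
```

View pics/ab5.png

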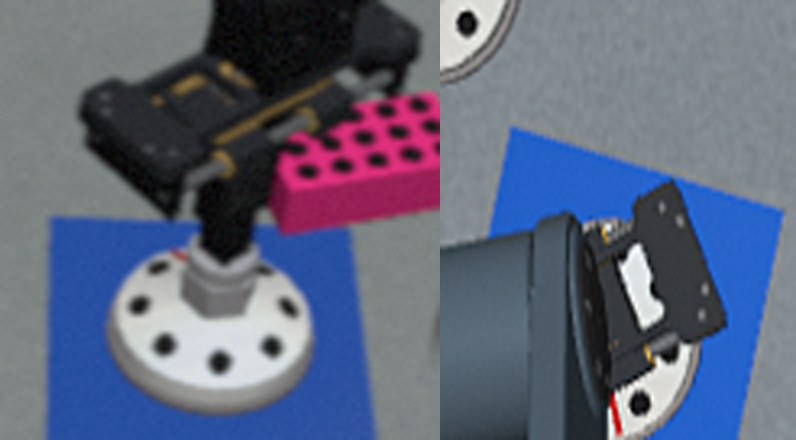

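View pics/b5.png

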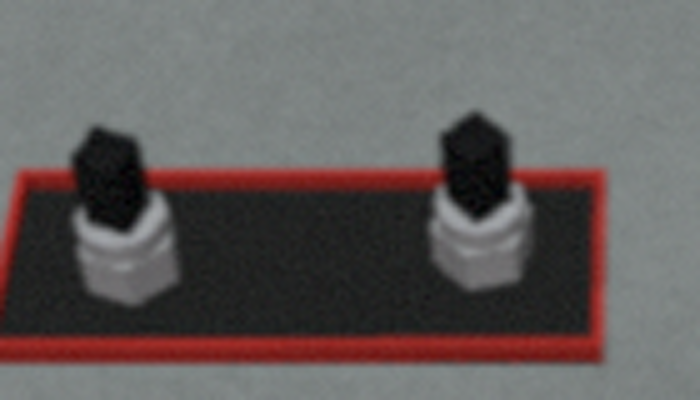

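```bash
python3 - <<'E'
from rig import bot
print(bot.hand_in())
E
```

```text
the job is handed in; nothing more can be done
None
```

The middle socket fits the nut of the rotor on the blue pad. It is fully seated there with the nut tight, still gripped, and I have handed the job in at about 25 s.

- **Trying the sockets:** The first one I tried, nearest the pad, went fully down. It spun 66° with only about 0.1 N m of torque and the nut's red line did not move, so it was too large. I stood it back upright on the tray. The second, the middle one, went down with the fingers' tool point at 100.6 mm, the height worked out for a full seat. I did not need to try the third.
- **Tightening:** It turned the nut at about 0.28 N m until, after about 46° of turning, the torque rose to about 1 N m, which I took as the hard stop. I then eased back 3.5°, which is within the play, to take the load off.
- **Last checks:** The arm is pressing down at about 12 N, the finger opening of 23.8 mm matches the 24 mm adapter, and the tilt is 0.04°. The last picture shows the other two sockets upright on the tray.
- **What I could not check directly:** The seated socket hides the nut's red line, so "tight" rests on the torque rise and on the stop coming close to where I expected from the first picture.
- **What went wrong on the way:** I left out the turn on one move, so the arm carried the middle socket out to about (0.72, 0.12). It stayed above everything and the wrist force showed no contact. My first attempt to lower that socket was about 3 mm off-centre and touched the nut at about 10 N (force reading about 7 N). I lifted, re-centred it and lowered it again.

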